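Put the whiteboard kit away in its tray

TASK

Tidy the whiteboard things into the aluminium tray: lay each of the three whiteboard markers level in the cradle of its cap's colour, down between the prongs and centred lengthwise, and set the black board eraser felt side down, centred and straight on the yellow pad. Leave the ball pen and the forceps where they lie; they do not belong in the tray.

Things in the scene. Friction and masses are not known exactly. Their poses are not given: they have to be found in the camera images.
- marker_red: whiteboard marker to be put away: white barrel with a red cap, 129 mm long, 18 mm thick, lying on the green bench mat (2 mm thick). Origin: middle of its underside; y runs along the barrel, z is up. Take it across the barrel at the middle. Weighs about 20 g.
- marker_blue: whiteboard marker to be put away: white barrel with a blue cap, 126 mm long, 18 mm thick, lying on the green bench mat (2 mm thick). Origin: middle of its underside; y runs along the barrel, z is up. Take it across the barrel at the middle. Weighs about 20 g.
- marker_black: whiteboard marker to be put away: white barrel with a black cap, 123 mm long, 18 mm thick, lying on the green bench mat (2 mm thick). Origin: middle of its underside; y runs along the barrel, z is up. Take it across the barrel at the middle. Weighs about 20 g.
- board_eraser: black board eraser to be put away, 46 x 150 mm and 29 mm high, lying felt side down on the green bench mat (2 mm thick). Origin: middle of its underside; y runs along its length, z is up. Take it across its 46 mm side. Weighs about 60 g.
- cradle_red: red cradle fixed in the tray, for the red marker. Origin: middle of its underside, 5 mm above the worktop; y along the lane, z up. Base 50 x 166 x 3 mm with cross ribs 10 mm thick at y = -38 and +38 mm; the marker rests on both, along y, its underside 11 mm above the origin. A prong at each side of each rib (x 16 to 20.5 mm, top 20 mm above origin): notch 32 mm wide. Fingers fit between the ribs.
- cradle_blue: blue cradle fixed in the tray, for the blue marker. Origin: middle of its underside, 5 mm above the worktop; y along the lane, z up. Base 50 x 166 x 3 mm with cross ribs 10 mm thick at y = -38 and +38 mm; the marker rests on both, along y, its underside 11 mm above the origin. A prong at each side of each rib (x 16 to 20.5 mm, top 20 mm above origin): notch 32 mm wide. Fingers fit between the ribs.
- cradle_black: black cradle fixed in the tray, for the black marker. Origin: middle of its underside, 5 mm above the worktop; y along the lane, z up. Base 50 x 166 x 3 mm with cross ribs 10 mm thick at y = -38 and +38 mm; the marker rests on both, along y, its underside 11 mm above the origin. A prong at each side of each rib (x 16 to 20.5 mm, top 20 mm above origin): notch 32 mm wide. Fingers fit between the ribs.
- eraser_pad: flat yellow pad 60 x 168 x 3 mm in the tray. Origin: middle of its underside, 5 mm above the worktop; y along its length, z up; the eraser rests along y, its underside 3 mm above the origin. Tray: shallow aluminium, 272 x 184 mm, rim 12 mm high, fixed; pad and three cradles lie in it side by side, 66 mm apart along their x, in varying order.
- pen_a: slim white ball pen, 145 mm long, 11 mm wide, 9 mm high, lying loose on the green mat among the markers; it stays where it is. Origin: middle of its underside; y runs along it.
- forceps: steel forceps, 132 mm long, 21 mm wide, 9 mm high, lying loose on the green mat; they stay where they are. Origin: middle of the underside; y runs along them.
Mind the look-alikes: they are no part of the job. What is shaped like the marker_red but orange is not meant.

How it is judged:
At the end, for the whole second after the job is handed in: Each marker level (0.08 rad) on both ribs of its colour's cradle, within 12 mm of the middle across and 15 mm along (0.27 rad); eraser felt down on the pad, within 12 mm across, 15 mm along, straight to 0.2 rad; all at rest; pen and forceps within 20 mm of their starts (x of marker_red in the frame of cradle_red between -0.012 and 0.012 m and y of marker_red in the frame of cradle_red between -0.015 and 0.015 m and z of marker_red in the frame of cradle_red between 0.007 and 0.0195 m and angle between the y axis of marker_red and the y axis of cradle_red, either way round below 0.27 rad and angle between marker_red's own y axis and vertical between 1.49 and 1.65 rad and linear speed of each of marker_red, marker_blue, marker_black, board_eraser below 0.02 m/s and x of marker_blue in the frame of cradle_blue between -0.012 and 0.012 m and y of marker_blue in the frame of cradle_blue between -0.015 and 0.015 m and z of marker_blue in the frame of cradle_blue between 0.007 and 0.0195 m and angle between the y axis of marker_blue and the y axis of cradle_blue, either way round below 0.27 rad and angle between marker_blue's own y axis and vertical between 1.49 and 1.65 rad and x of marker_black in the frame of cradle_black between -0.012 and 0.012 m and y of marker_black in the frame of cradle_black between -0.015 and 0.015 m and z of marker_black in the frame of cradle_black between 0.007 and 0.0195 m and angle between the y axis of marker_black and the y axis of cradle_black, either way round below 0.27 rad and angle between marker_black's own y axis and vertical between 1.49 and 1.65 rad and x of board_eraser in the frame of eraser_pad between -0.012 and 0.012 m and y of board_eraser in the frame of eraser_pad between -0.015 and 0.015 m and z of board_eraser in the frame of eraser_pad between -0.002 and 0.007 m and angle between the y axis of board_eraser and the y axis of eraser_pad, either way round below 0.2 rad and angle between board_eraser's own z axis and vertical below 0.1 rad and distance of each of pen_a, forceps from where it was at the start of the episode below 0.02 m); the robot touches nothing.
It fails at once if the ball pen or the forceps are moved more than 20 mm (distance of any of pen_a, forceps from where it was at the start of the episode above 0.02 m).
It also fails if it takes over 86 s, if anything falls off the work surface, if the arm or the gripper's body presses on something with over 40 N, if the wrist force passes 120 N, or if a joint passes its speed limit or range.

ROBOT

A 6-joint arm with a two-finger parallel gripper is mounted at the origin on a cart in front of the work surface, level with it; the furniture and walls round the work are solid. World frame = base frame: x ahead of the robot, y to its left, z up, the work surface at z = 0. Lengths are in m, angles in rad, forces in N, time in s.
With the tool pointing down it reaches from about 0.35 to 0.975 m from the base axis. Payload 7.1 kg.
Tool frame: the origin (TCP) lies midway between the tips of the shut fingers; the grasp point (between the pads) lies 19 mm behind it; z points along the fingers, x is the direction in which the jaws open and shut, and the axes are right-handed (so a half turn about z gives the same grasp; the last joint's range is limited). The gripper opens to 88 mm and grips with 3 to 60 N. Pads are 20 mm wide; open, the fingers measure 115 mm over their backs; the gripper's body (75 mm by 178 mm) begins 61 mm behind the grasp point.
Start: joints at [1.318, 0.423, 1.63, -0, 1.089, -0.019], TCP at [0.145, 0.608, 0.223] pointing down, gripper open.
Joint ranges: [-3, 3], [-0.9, 2.11], [0.09, 2.58], [-1.31, 4.45], [0.11, 2.69], [-2.54, 2.54]. Speed limits (rad/s): [2.39, 2.39, 3.01, 3.14, 3.14, 3.14].

INTERFACE

Orientations are given as a unit quaternion [w, x, y, z].
In Python, from station import move_pose, movel, movej, command_gripper, wait, inverse_kinematics, read_camera, camera_info, MotionError, job_done, get_time, get_joint_pos, get_qvel, get_effort, get_tcp_pos, get_ee_rot, get_ft_force, get_ft_torque, get_grip_width gives the robot as it stands. Calls block until the motion is done:
- move_pose(position, orientation): joint-space move of the TCP to a pose.
- movel(position, frame=None, v=0.15, until_force=None): straight line of the TCP; frame=None keeps the orientation; v is the mean speed in m/s. With until_force (N) it stops when the force on the tool has changed by that much, and returns True; else False.
- movej(angles): joint-space move.
- command_gripper(opening): opening from 0.0 (shut) to 1.0 (fully open); the grip force is fixed at half the most; returns when the fingers have stopped.
- wait(seconds).
- inverse_kinematics(position, orientation): joint angles nearest the present ones, or None.
- read_camera(name): name is "scene" or "top" or "wrist"; returns the picture (384x512x3 uint8, red, green, blue); there is no depth.
- camera_info(name): a dict with "intrinsics" (3x3 intrinsics, pixels), "T" (4x4, takes a point from camera to world coordinates); the wrist camera has in their place "tool_from_camera" (4x4, takes a point from camera to tool coordinates, whose origin is the TCP and whose axes are the tool frame's). Camera axes: x right, y up, looking along -z (the intrinsics and any distortion apply to the point x, -y, -z); pixel columns grow to the right and rows downward; lengths in m; the calibration is good to about 2 mm. A picture is of the moment at which its call begins: read the wrist's pose just before it. camera_info takes no time and is no camera call.
A pose or a line that the arm cannot do raises MotionError and nothing moves.
- job_done(): hands the job in, once; it reports no verdict.
Readings, each from a call of its own:
- get_time(): time.
- get_joint_pos(): joint angles.
- get_qvel(): joint speeds.
- get_effort(): joint torques, N m.
- get_tcp_pos(): TCP position.
- get_ee_rot(): TCP orientation.
- get_ft_force(): force on the tool from outside, world axes, zero at the start.
- get_ft_torque(): the same for the moment, N m.
- get_grip_width(): opening from 0.0 (shut) to 1.0 (fully open).
Only numpy, scipy, OpenCV 4.12 (cv2) and the standard library are available. Lean on these libraries where they do the work, as an engineer would, in place of code of your own. Each camera call takes 0.05 s, during which the arm holds its last target. There are 200 camera calls.

## Working session

There is one attempt and no reset: what is moved stays moved. The work goes in short steps, each a Python script; the robot and the scene stay as the last script left them, time stands still between calls to the robot, and variables do not carry over. Pictures are saved under pics/ and viewed, about 12 in all and at most 16, crops included, and the job is handed in when it is done.

```bash
mkdir -p pics
python3 - <<'E'
from station import *
import cv2
for n in ("top","scene"):
    cv2.imwrite(f"pics/{n}0.png",cv2.resize(read_camera(n)[:,:,::-1],(800,600),interpolation=cv2.INTER_CUBIC))
    print(n,camera_info(n))
print(camera_info("wrist"),get_time(),get_tcp_pos(),get_ee_rot())
E
```

```text
top {'intrinsics': array([[418.34690958,   0.        , 255.01414951],
       [  0.        , 418.34690958, 198.56635315],
       [  0.        ,   0.        ,   1.        ]]), 'T': array([[ 0.02281485,  0.99584751, -0.08813178,  0.42021497],
       [-0.9997314 ,  0.02308532,  0.00205077,  0.28160231],
       [ 0.00407681,  0.08806132,  0.99610671,  1.27230346],
       [ 0.        ,  0.        ,  0.        ,  1.        ]])}
scene {'intrinsics': array([[435.68458497,   0.        , 256.72940926],
       [  0.        , 435.68458497, 190.72915523],
       [  0.        ,   0.        ,   1.        ]]), 'T': array([[-8.32157565e-01,  4.90736562e-01, -2.58246806e-01,
         1.22842463e-01],
       [-5.54538252e-01, -7.37298053e-01,  3.85848296e-01,
         8.94676437e-01],
       [-1.05500069e-03,  4.64294311e-01,  8.85680348e-01,
         1.44501781e+00],
       [ 0.00000000e+00,  0.00000000e+00,  0.00000000e+00,
         1.00000000e+00]])}
{'intrinsics': array([[320.01369617,   0.        , 253.25301135],
       [  0.        , 320.01369617, 190.81739925],
       [  0.        ,   0.        ,   1.        ]]), 'tool_from_camera': array([[ 9.99999442e-01, -8.55953870e-04, -6.19111431e-04,
        -1.69883183e-04],
       [-9.94710224e-04, -9.60280283e-01, -2.79035462e-01,
        -7.66111055e-02],
       [-3.55679016e-04,  2.79035923e-01, -9.60280598e-01,
        -1.61239638e-01],
       [ 0.00000000e+00,  0.00000000e+00,  0.00000000e+00,
         1.00000000e+00]])} 0.1 [0.14463887 0.60750298 0.22197779] [ 4.27455448e-04  7.84748356e-01  6.19814108e-01 -5.52897884e-04]
```

View pics/top0.png

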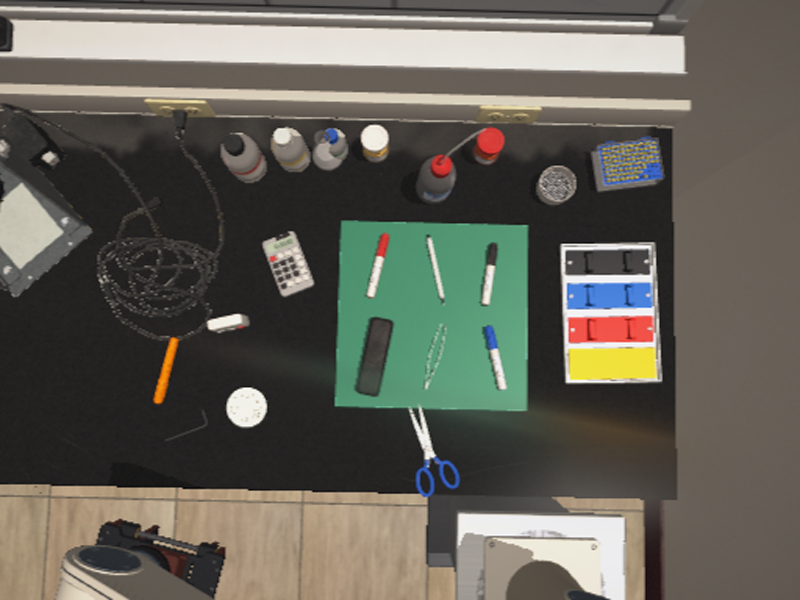

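View pics/scene0.png

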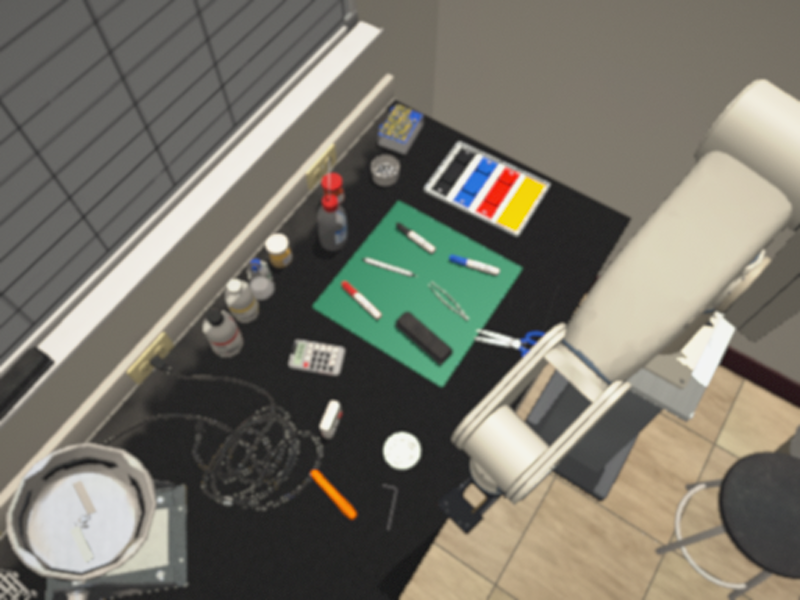

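```bash
cat > h.py <<'E'
from station import *
import numpy as np, cv2
from scipy.spatial.transform import Rotation as R
def quat(yaw):  # tool down; tool x along world direction yaw
    x=np.array([np.cos(yaw),np.sin(yaw),0]); z=np.array([0,0,-1.])
    return R.from_matrix(np.c_[x,np.cross(z,x),z]).as_quat(scalar_first=True)
def shot(n):
    ci=camera_info(n)
    if n=="wrist":
        T=np.eye(4); T[:3,:3]=R.from_quat(get_ee_rot(),scalar_first=True).as_matrix(); T[:3,3]=get_tcp_pos()
        T=T@ci["tool_from_camera"]
    else: T=ci["T"]
    return read_camera(n),(ci["intrinsics"],T)
def toworld(uv,cam,z):
    K,T=cam; uv=np.atleast_2d(uv).astype(float)
    d=np.c_[(uv[:,0]-K[0,2])/K[0,0],-(uv[:,1]-K[1,2])/K[1,1],-np.ones(len(uv))]@T[:3,:3].T
    return T[:3,3]+d*((z-T[2,3])/d[:,2])[:,None]
def topix(P,cam):
    K,T=cam; c=(np.atleast_2d(P)-T[:3,3])@T[:3,:3]
    return np.c_[K[0,2]+K[0,0]*c[:,0]/-c[:,2],K[1,2]+K[1,1]*c[:,1]/c[:,2]]
def rects(mask,cam,z,amin=60):
    n,l,s,_=cv2.connectedComponentsWithStats(mask.astype(np.uint8)); out=[]
    for i in range(1,n):
        if s[i,4]<amin: continue
        v,u=np.nonzero(l==i)
        w=toworld(np.c_[u,v],cam,z)[:,:2]
        (c,(a,b),t)=cv2.minAreaRect((w*1000).astype(np.float32))
        t=np.radians(t)+(np.pi/2 if b>a else 0)   # long axis direction
        out.append((np.round(c,1),round(max(a,b)),round(min(a,b)),round((t+np.pi/2)%np.pi-np.pi/2,3),s[i,4]))
    return out
def masks(im):
    h=cv2.cvtColor(im,cv2.COLOR_RGB2HSV).astype(int); H,S,V=h[...,0],h[...,1],h[...,2]
    green=((H>60)&(H<95)&(S>80)&(V>50)).astype(np.uint8)
    n,l,s,_=cv2.connectedComponentsWithStats(green); big=(l==1+np.argmax(s[1:,4])).astype(np.uint8)
    pts=cv2.convexHull(np.argwhere(big)[:,::-1].astype(np.int32)); hull=np.zeros_like(big); cv2.fillConvexPoly(hull,pts,1)
    hull=cv2.erode(hull,np.ones((5,5)))
    return dict(mat=(hull>0)&(green==0),red=((H<6)|(H>174))&(S>130)&(V>80),blue=(H>100)&(H<125)&(S>120)&(V>80),
      yellow=(H>22)&(H<34)&(S>130)&(V>110))
E
python3 - <<'E'
from h import *
im,cam=shot("top"); m=masks(im)
for k,z in (("mat",.011),("red",.008),("blue",.008),("yellow",.008)):
    print(k); [print("  ",r) for r in rects(m[k],cam,z)]
# tray corners clicked
print(toworld(np.array([[562,243],[655,243],[661,381],[566,383]])/1.5625,cam,.017).round(3))
for p in ((.5,0,.3),):
  for y in (0,1.57,-1.57): print(y, inverse_kinematics(p,quat(y)))
E
```

```text
mat
   (array([620.3, 322. ]), 131, 23, np.float64(-0.216), np.int32(282))
   (array([614.6, 209.6]), 138, 13, np.float64(0.234), np.int32(171))
   (array([608. , 104.6]), 125, 19, np.float64(-0.129), np.int32(240))
   (array([442.7, 324.2]), 149, 44, np.float64(-0.177), np.int32(725))
   (array([445.4,  91.5]), 127, 21, np.float64(0.256), np.int32(277))
   (array([433.8, 211.8]), 108, 23, np.float64(-0.261), np.int32(100))
red
   (array([873.9, 105.5]), 59, 55, np.float64(-0.148), np.int32(265))
   (array([821.6, 200.5]), 44, 40, np.float64(0.018), np.int32(159))
   (array([661.3, 314. ]), 46, 16, np.float64(-0.218), np.int32(76))
   (array([ 506.9, -132.1]), 162, 49, np.float64(-1.548), np.int32(844))
blue
   (array([ 812.8, -178. ]), 115, 31, np.float64(-1.347), np.int32(147))
   (array([ 571.5, -129.4]), 162, 48, np.float64(-1.524), np.int32(822))
   (array([484.3, 100.5]), 43, 18, np.float64(0.23), np.int32(85))
   (array([227.8, 179.4]), 68, 34, np.float64(0.489), np.int32(137))
   (array([213.4, 222.8]), 64, 33, np.float64(0.021), np.int32(130))
yellow
   (array([ 438.9, -134.3]), 166, 57, np.float64(-1.548), np.int32(1069))
[[ 0.67  -0.036  0.017]
 [ 0.674 -0.218  0.017]
 [ 0.407 -0.226  0.017]
 [ 0.399 -0.044  0.017]]
0 [-2.38022475e-02  1.48101960e-01  1.82144745e+00 -4.44089210e-16
  1.17204325e+00 -2.38022475e-02]
1.57 [-2.38022475e-02  1.48101960e-01  1.82144745e+00 -4.44089210e-16
  1.17204325e+00 -1.59380225e+00]
-1.57 [-2.38022475e-02  1.48101960e-01  1.82144745e+00 -4.44089210e-16
  1.17204325e+00  1.54619775e+00]
```

Run:
```python
from h import *
def save(im,n): cv2.imwrite(f"pics/{n}.png",im[:,:,::-1])
print(get_time())
move_pose([.53,.21,.33],quat(1.57)); wait(.2); print(get_time())
im,cam=shot("wrist"); save(im,"w_mat"); m=masks(im); [print("  ",r) for r in rects(m["mat"],cam,.011)]
move_pose([.54,-.13,.33],quat(0.035)); wait(.2); print(get_time())
im,cam=shot("wrist"); save(im,"w_tray"); m=masks(im)
for k in ("red","blue","yellow"): print(k); [print("  ",r) for r in rects(m[k],cam,.008)]
print(get_time())
cv2.imwrite("pics/wboth.png",cv2.resize(cv2.hconcat([cv2.imread("pics/w_mat.png"),cv2.imread("pics/w_tray.png")]),(800,300)))
```

```text
0.15
2.3833
   (array([442.5, 326.3]), 152, 48, np.float64(-0.178), np.int32(3679))
   (array([446.1, 210.4]), 131, 22, np.float64(-0.261), np.int32(431))
   (array([445.7,  92.9]), 127, 19, np.float64(0.245), np.int32(1151))
   (array([612.8, 210.8]), 141, 11, np.float64(0.238), np.int32(497))
   (array([609.6, 106.2]), 124, 18, np.float64(-0.121), np.int32(815))
   (array([620.7, 323.8]), 132, 20, np.float64(-0.212), np.int32(905))
   (array([668.4,  70.1]), 52, 36, np.float64(0.913), np.int32(454))
   (array([667.9, 358.2]), 53, 44, np.float64(-1.142), np.int32(593))
3.9167
red
   (array([ 506.9, -130.2]), 161, 48, np.float64(-1.529), np.int32(3340))
blue
   (array([ 572.8, -127.7]), 161, 47, np.float64(-1.528), np.int32(3343))
   (array([ 849.4, -167.1]), 121, 82, np.float64(-1.425), np.int32(810))
yellow
   (array([ 441.4, -132.8]), 164, 59, np.float64(-1.53), np.int32(4206))
   (array([ 825.1, -118.5]), 33, 5, np.float64(0.139), np.int32(66))
   (array([ 847.2, -124.9]), 77, 6, np.float64(0.146), np.int32(138))
   (array([ 867.3, -131.8]), 38, 6, np.float64(0.131), np.int32(68))
   (array([ 873.5, -199.3]), 47, 7, np.float64(0.15), np.int32(76))
3.9667
```

View pics/wboth.png

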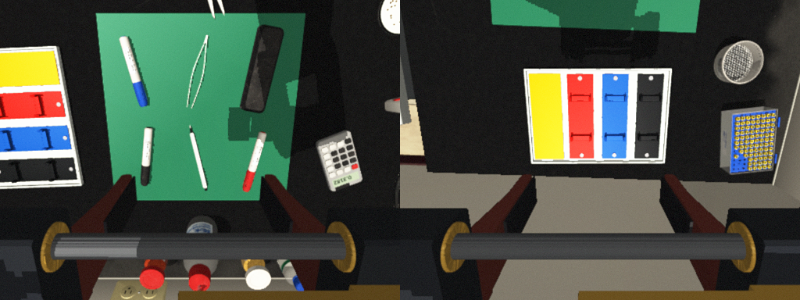

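```bash
cat >> h.py <<'E'
Y=0.042
def pick_place(p,t,zp,dst,zd,op,rel):
    yaw=t+np.pi/2; x,y=p; q=quat(yaw)
    command_gripper(op)
    move_pose([x,y,.11],q); hit=movel([x,y,zp],v=.12,until_force=10)
    z0=get_tcp_pos()[2]; command_gripper(0.0); g=get_grip_width(); movel([x,y,.12],v=.25)
    g2=get_grip_width()
    X,Yd=dst; move_pose([X,Yd,.11],quat(Y)); h2=movel([X,Yd,zd+z0-zp],v=.12,until_force=10); z1=get_tcp_pos()[2]
    command_gripper(rel); movel([X,Yd,.13],v=.25)
    print("hit",hit,"z0",round(z0,4),"grip",g,g2,"hit2",h2,"z1",round(z1,4),"t",get_time())
E
python3 - <<'E'
from h import *
pick_place((.4455,.092),.25,.004,(.5728,-.1277),.0185,.6,.45)
im,cam=shot("wrist"); cv2.imwrite("pics/a1.png",im[:,:,::-1])
E
```

```text
hit False z0 0.0045 grip 0.18800537304680087 0.18573394488156306 hit2 True z1 0.0179 t 11.3917
```

View pics/a1.png

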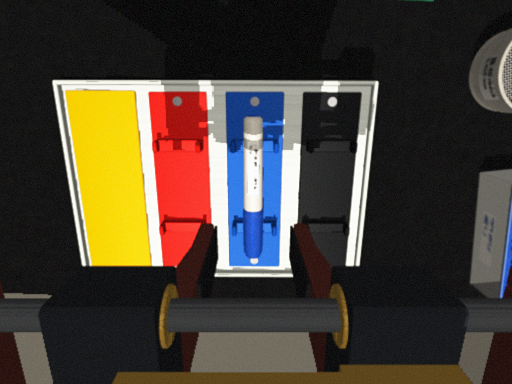

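Run:
```python
from h import *
pick_place((.609,.1055),-.123,.004,(.6387,-.125),.0185,.6,.45)
pick_place((.6207,.3230),-.213,.004,(.5069,-.1302),.0185,.6,.45)
# eraser: tips 12 mm above its underside
pick_place((.4426,.3255),-.178,.014,(.4410,-.1328),.0205,.85,.62)
move_pose([.54,.10,.33],quat(Y)); wait(.2)
im,cam=shot("top"); cv2.imwrite("pics/b_top.png",cv2.resize(im[140:270,200:440,::-1],(800,433),interpolation=cv2.INTER_CUBIC))
move_pose([.54,-.13,.30],quat(Y)); wait(.2)
im,cam=shot("wrist"); np.savez("w.npz",im=im,K=cam[0],T=cam[1]); cv2.imwrite("pics/b_w.png",im[:,:,::-1]); print(get_time())
```

```text
hit False z0 0.0044 grip 0.1862385068059951 0.18771318146364638 hit2 True z1 0.0178 t 18.05
hit True z0 0.0024 grip 0.18158140755830568 0.18478467777125562 hit2 True z1 0.016 t 25.975
hit False z0 0.0145 grip 0.521598395844267 0.5205535100806988 hit2 True z1 0.02 t 33.8667
36.5167
```

View pics/b_top.png

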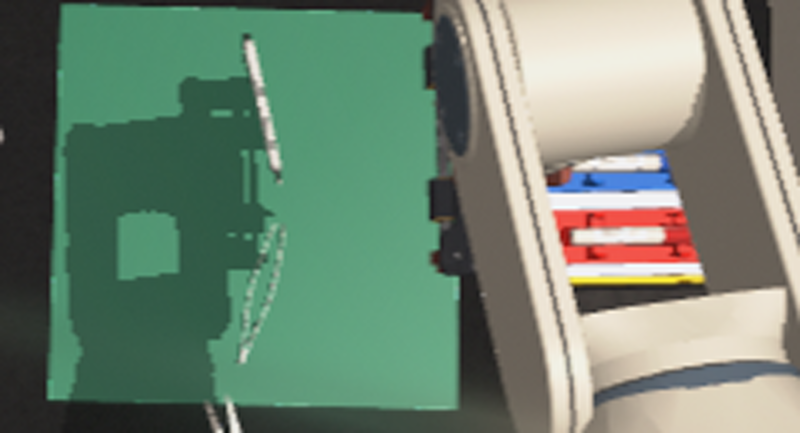

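View pics/b_w.png

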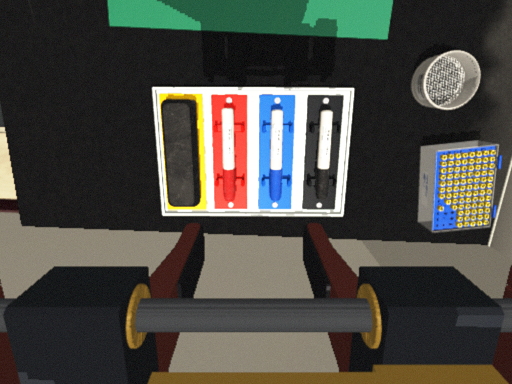

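```bash
python3 - <<'E'
from h import *
d=np.load("w.npz"); cam=(d["K"],d["T"])
c,s=np.cos(Y),np.sin(Y)
for n,pts,z,o in (("red",[(228,108),(230.5,203)],.025,(.5069,-.1302)),("blue",[(277,109),(276,201)],.025,(.5728,-.1277)),("black",[(326,109),(320.5,204)],.025,(.6387,-.125)),("eraser",[(178.5,99.5),(184.5,208)],.037,(.4414,-.1328))):
    w=toworld(pts,cam,z)[:,:2]; r=(w.mean(0)-o)@np.array([[c,-s],[s,c]]); v=w[1]-w[0]
    print(n,(r*1000).round(1),"len",np.linalg.norm(v).round(3),"ang",(np.arctan2(v[0],-v[1])-Y).round(3))
E
python3 - <<'E'
from h import *
move_pose([.35,.40,.33],quat(Y)); wait(.2)
im,cam=shot("top"); cv2.imwrite("pics/c_top.png",cv2.resize(im[140:270,200:440,::-1],(800,433),interpolation=cv2.INTER_CUBIC)); print(get_time())
m=masks(im); [print("  ",r) for r in rects(m["mat"],cam,.006)]
E
```

```text
red [ 0.7 -2.3] len 0.132 ang 0.008
blue [-0.2 -1. ] len 0.128 ang 0.012
black [-1.7 -3. ] len 0.132 ang 0.006
eraser [3.4 1.1] len 0.146 ang -0.005
38.8
   (array([615.4, 209.3]), 139, 13, np.float64(0.234), np.int32(170))
   (array([434.2, 211.8]), 109, 23, np.float64(-0.305), np.int32(100))
```

View pics/c_top.png

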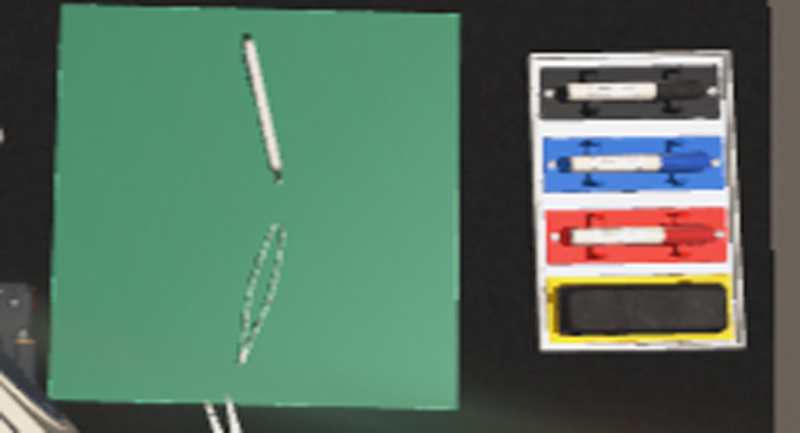

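The wrist and top views agree: each marker sits in its own colour's cradle and the eraser is on the pad. The pen and forceps have not moved.

```bash
python3 -c "
from station import *
job_done(); print(get_time())"
```

```text
the job is handed in; nothing more can be done
the job is handed in; nothing more can be done
```

The red, blue and black markers are in their matching cradles and the eraser is felt side down on the yellow pad. I handed the job in at about 39 s of the 86 s allowed; it reports no verdict.

- **Markers:** the last wrist view put each within about 2 mm across and 3 mm along of its cradle's middle, and straight to about 0.01 rad. I judged "level between the prongs" from the pictures and the placing heights, not from a tilt measurement.
- **Eraser:** about 3.4 mm off centre across and 1 mm along, straight to 0.005 rad.
- **Pen and forceps:** the top camera showed their centres under 1 mm from the start readings, within its accuracy. The forceps' angle fit read 0.04 rad different, because thin outlines segment coarsely.
- **Touches:** on the red marker the descent stopped early on its 10 N force limit, with the fingers at about mat height, but the grasp held. All four placings stopped on the same limit as the object touched down.

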